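# Unload a fresh print: open the screen, vacuum off, eject

### The job

A part has just been printed in the screen printing fixture and its ink is still wet. Without gripping anything, first use the fingertips to press down the latch tab at the front so that the screen springs fully open (the vacuum must still hold the part down then), next switch the vacuum pump off by pressing the raised end of its rocker switch fully down, and only then press the ejector button right down so that the part is lifted out of its pocket. Finish while still holding the ejector button down; never touch or pick up the wet part, and leave the other things on the table where they are.

Things in the scene. Friction and masses are not known exactly. Their poses are not given: they have to be found in the camera images.
- jig: screen printing fixture on a 218 x 268 mm aluminium base (top 32 mm above the table). Origin on the table; x to its rear, y to its left, z up; base spans x -118 to +100, y -113 to +156 mm. Dark nest block (centre x +15, y 0, top at z 54) has a 5 mm deep pocket for the part. Along the front, left to right: rocker switch, latch tab, ejector button; pump rear left, z up to 78 mm. Yaw within 0.22 rad
- latch_tab (a point): top centre of the latch's thumb tab, a ribbed steel plate 32 (fixture x) x 36 (y) mm, front middle, 56 mm above the table. A bell crank pivoting 39 mm behind: pressed down 12 mm, its hook (72 mm high, 36 mm behind) tips forward up to 13 mm and frees the screen; stop at 17 mm; 2 N at first, about 7 N near the stop; springs back
- latch (a joint): angle of the latch, rad: 0 at rest (hooked), lets go at about 0.28, stop at 0.42
- screen_front (a point): middle of the front edge, on top, of the hinged screen: a 128 x 200 mm aluminium frame with translucent mesh over the nest, top 71 mm above the table when shut. Hinged at its rear, 138 mm behind this point; once the latch lets go, springs swing the front edge up and back in about 1.5 s; it needs no lifting
- screen (a joint): angle of the screen, rad: 0 shut and latched, 0.8 fully open (against its stop)
- rocker_left (a point): top face of the left half of the pump's black rocker switch, 24 mm left (fixture y) of its pivot, 5 mm in from its end; raised at the start (pump on), 71 mm above the table. Rocker 30 (fixture x) x 58 (y) mm, its faces a shallow V. Pressed down 9 mm to its stop with 2 to 3 N it switches the pump off; stays where left; face then level, 62 mm above the table
- rocker_right (a point): the matching point on the right half of the rocker, 24 mm right of the pivot; 62 mm above the table while the pump is on
- rocker (a joint): angle of the rocker, rad: 0 left end up = vacuum pump on, 0.4 (stop) left end fully down = pump off
- ejector_top (a point): top centre of the ejector, a round black mushroom button 32 mm across at the fixture's front right, 76 mm above the table. Goes straight down 12 mm to a hard stop; 3 N to start, about 7 N near the stop; springs back when let go. Lifts the part millimetre for millimetre by four pins under it
- ejector (a joint): travel of the ejector button, m: 0 at rest, 0.012 fully down
- wet_part: the freshly printed flat oval part, 45 x 130 x 8 mm, loose in the pocket of the nest, long axis along fixture y. Origin at the centre of its underside, 49 mm above the table in the pocket, 61 mm when lifted
- ink_tin: small ink tin beside the fixture, 61 mm across, 55 mm high, origin under its centre
- counter: round hand tally counter beside the fixture, 46 mm across, 21 mm high, origin under its centre
- squeegee: hand squeegee lying left of the fixture, 75 x 170 x 26 mm, origin under its centre
- dry_part: finished printed part lying on the table left of the fixture, 45 x 130 x 8 mm, origin under its centre
- clear_roll: roll of packing tape lying far right, 90 mm across, 48 mm high, origin under its centre

How it is judged:
By the outcome, as a careful person would: the job done as asked, in the order asked, and still so for the second after the job is handed in, while the arm keeps its last pose, push and grip.
It also fails if it takes over 43 s, if anything falls off the work surface, if the arm or the gripper's body presses on something with over 40 N, if the wrist force passes 120 N, or if a joint passes its speed limit or range.

### The arm

A 7-joint arm with a two-finger parallel gripper is mounted at the origin on a cart in front of the work surface, level with it; the furniture and walls round the work are solid. World frame = base frame: x ahead of the robot, y to its left, z up, the work surface at z = 0. Lengths are in m, angles in rad, forces in N, time in s.
With the tool pointing down it reaches from about 0.425 to 0.95 m from the base axis. Payload 16.7 kg.
Tool frame: the origin (TCP) lies midway between the tips of the shut fingers; the grasp point (between the pads) lies 19 mm behind it; y points along the fingers, x is the direction in which the jaws open and shut, and the axes are right-handed (so a half turn about y gives the same grasp; the last joint's range is limited). The gripper opens to 94 mm and grips with 3 to 60 N. Pads are 16 mm wide; open, the fingers measure 119 mm over their backs; the gripper's body (75 mm by 177 mm) begins 78 mm behind the grasp point.
Start: joints at [-1.48, 0.426, 0.074, 1.606, -0.034, 1.111, -0.067], TCP at [0.161, 0.655, 0.205] pointing down, gripper open.
Joint ranges: [-2.85, 2.85], [-0.5, 2.14], [-1.23, 1.37], [0.21, 2.46], [-1.02, 4.16], [0.16, 2.05], [-2.73, 2.73]. Speed limits (rad/s): [1.89, 1.89, 2.39, 2.39, 3.01, 3.01, 3.01].

### API

Orientations are given as a unit quaternion [x, y, z, w].
In Python, from rig import ctrl gives the robot as it stands.
- The arm moves only by the shell command python3 -m inch 'ROWS' [FORCE]. ROWS is JSON, a list of rows, each a list of 3 entries, a list of its own where there are three numbers: the shift along the world's x, y, z in units of 0.2 m (1.0 is 0.2 m), then the turn, a rotation vector about the world's x, y, z in units of pi rad (1.0 is pi rad), then the opening, from 0 (shut) to 1 (fully open). A call has 1 to 5 rows; each row is the pose to reach, as a shift and turn from the pose measured when the call began, turning the shorter way round; what a row does not reach only later rows make up. A row lasts 1/10 s, in which the tool goes at most 50 mm and 8.59 degrees, less where a joint would pass 70% of its speed; a pose out of reach is approached as far as the arm can. A call with a number of a shift or a turn outside -1 to 1 is refused whole. A call with a gripper value outside its range is refused whole. The fingers move at their own pace and stop on an object; FORCE is the grip in N (left out, the last holds). Time passes only in rows, so rows that repeat a pose let the fingers close. It gives the time, the measured TCP pose, the force and the opening at its end, in the units of the state.
- ctrl.observe(): the state, without advancing time (a new reading comes with each control period).
- ctrl.grab_frame(name): name is "scene" or "side" or "wrist"; returns (picture, depth): 400x640x3 uint8, red, green, blue; 400x640 float32, m along the optical axis (not along the pixel's ray), 0 where there is no reading.
- ctrl.camera_info(name): a dict with "fx", "fy", "cx", "cy" (pixels), "R" (3x3) and "t" (3): a world point X has camera coordinates R X + t; the wrist camera has in their place "mount" (4x4, takes a point from camera to tool coordinates, whose origin is the TCP and whose axes are the tool frame's). Camera axes: x right, y down, z forward; pixel columns grow to the right and rows downward; lengths in m; the calibration is good to about 2 mm. A picture is of the moment at which its call begins: read the wrist's pose just before it. camera_info takes no time and is no camera call.
- ctrl.sign_off(): hands the job in, once; it reports no verdict.
The state is a dict: "clock": time; "joint_positions": joint angles; "joint_vel": joint speeds; "tau": joint torques, N m; "eef_pos": TCP position; "tcp_rot": TCP orientation; "wrist_force": force on the tool from outside, world axes, zero at the start; "wrist_torque": the same for the moment, N m; "width": finger opening in m.
Only numpy, scipy, OpenCV 4.12 (cv2) and the standard library are available. Lean on these libraries where they do the work, as an engineer would, in place of code of your own. Each camera call takes 0.05 s, during which the arm holds its last target.

## Working session

There is one attempt and no reset: what is moved stays moved. The work goes in short steps, Python scripts to look and compute and a shell command to move; the robot and the scene stay as the last step left them, time stands still between calls to the robot, and variables do not carry over. Pictures are saved under pics/ and viewed, and the job is handed in when it is done.

```bash
mkdir -p pics; ls
python3 - <<'E'
from rig import ctrl
import cv2
print(ctrl.observe())
for n in ("scene","side","wrist"):
    im,d=ctrl.grab_frame(n); cv2.imwrite(f"pics/{n}0.png",im[:,:,::-1])
    import numpy as np; np.save(f"pics/{n}0.npy",d)
    print(n,ctrl.camera_info(n))
E
```

```text
pics
{'clock': 0.0, 'joint_positions': array([-1.47950503,  0.4267315 ,  0.07384701,  1.60662508, -0.03408202,
        1.11079432, -0.06710446]), 'joint_vel': array([ 4.58641662e-05, -9.28114689e-05,  4.27639541e-04, -1.91892293e-04,
        3.08890897e-04,  4.72839204e-05,  7.65241500e-04]), 'tau': array([-1.29324209e-03, -9.35808277e+01,  3.66597667e+00, -4.54214466e+01,
       -4.89513623e-02,  1.99746742e-02,  1.31905181e-04]), 'eef_pos': array([0.16089578, 0.65508119, 0.20476786]), 'tcp_rot': array([ 0.55675167,  0.43598503, -0.43665698, -0.55612527]), 'wrist_force': array([-0.12983118,  0.59128769,  0.42136473]), 'wrist_torque': array([-0.01220299, -0.03467489,  0.04717802]), 'width': 0.09408110471867993}
scene {'fx': 407.17009530682446, 'fy': 407.17009530682446, 'cx': 320.54437477908556, 'cy': 199.97878156453405, 'R': array([[ 0.69920704, -0.71483242, -0.01114086],
       [-0.53693028, -0.51477698, -0.66836407],
       [ 0.47203325,  0.47330674, -0.74375086]]), 't': array([-0.35252734,  0.38938376,  1.124526  ])}
side {'fx': 400.73713082825094, 'fy': 400.73713082825094, 'cx': 312.46809419928945, 'cy': 198.93448982333038, 'R': array([[ 0.52462795, -0.85132684, -0.00285101],
       [-0.70619856, -0.43331788, -0.55992785],
       [ 0.47544622,  0.29576718, -0.82853646]]), 't': array([-0.22138256,  0.45416703,  1.06318468])}
wrist {'fx': 285.3398007534734, 'fy': 285.3398007534734, 'cx': 324.8687582414962, 'cy': 198.5555884727233, 'mount': array([[ 9.99999391e-01,  9.45866730e-04,  5.67990220e-04,
         7.67569271e-04],
       [-2.71857797e-04, -2.87693203e-01,  9.57722583e-01,
        -1.79911235e-01],
       [ 1.06928485e-03, -9.57722155e-01, -2.87692771e-01,
         8.30640949e-02],
       [ 0.00000000e+00,  0.00000000e+00,  0.00000000e+00,
         1.00000000e+00]])}
```

View pics/scene0.png

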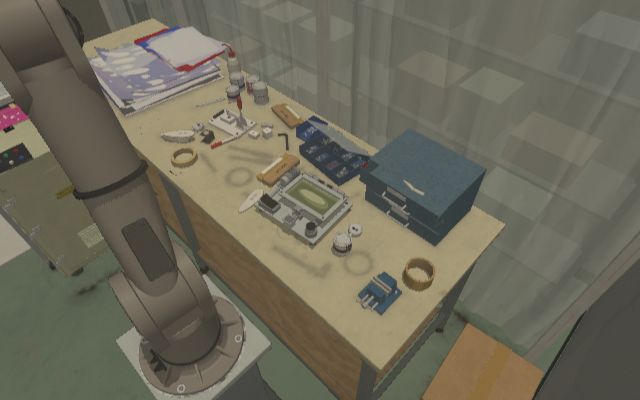

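View pics/side0.png

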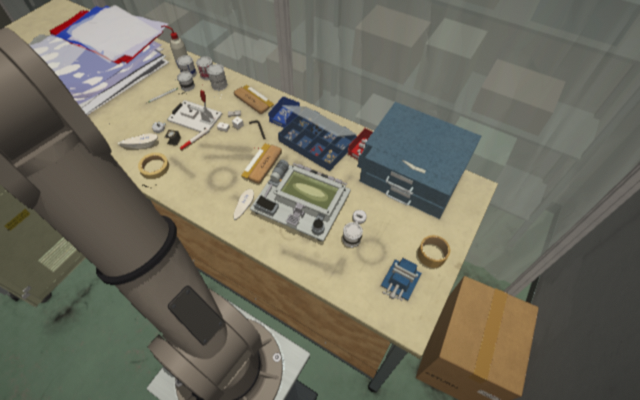

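View pics/wrist0.png

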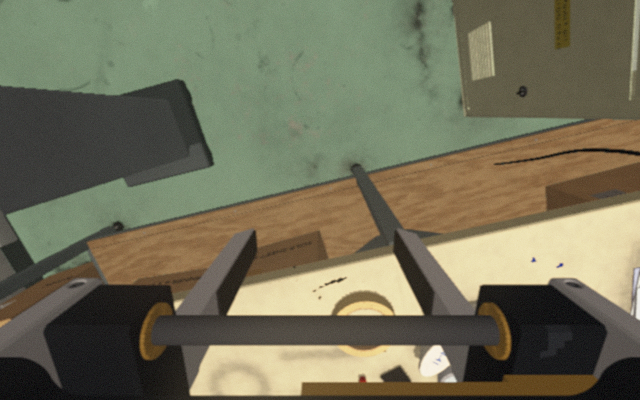

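Run:
```python
import cv2
s=cv2.imread("pics/scene0.png")[160:250,230:370]; cv2.imwrite("pics/sc_crop.png",cv2.resize(s,None,fx=5.7,fy=5.7,interpolation=2))
s=cv2.imread("pics/side0.png")[150:250,230:370]; cv2.imwrite("pics/si_crop.png",cv2.resize(s,None,fx=5.7,fy=5.7,interpolation=2))
```

```text
(no output)
```

View pics/sc_crop.png

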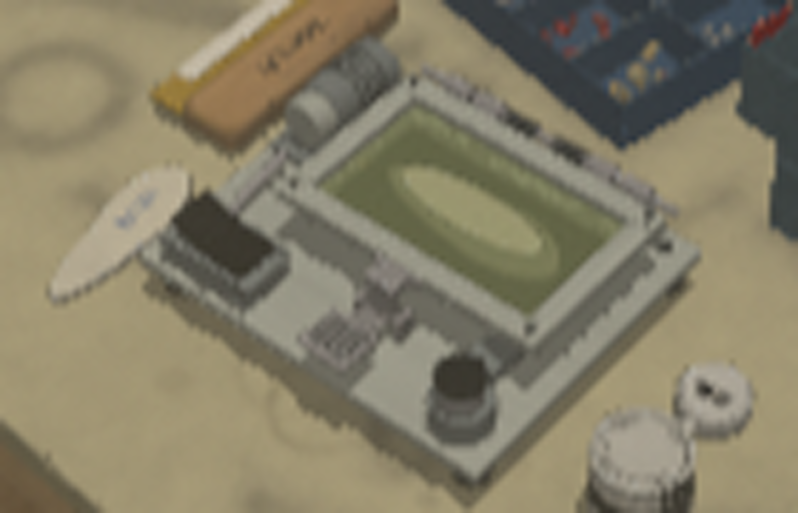

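View pics/si_crop.png

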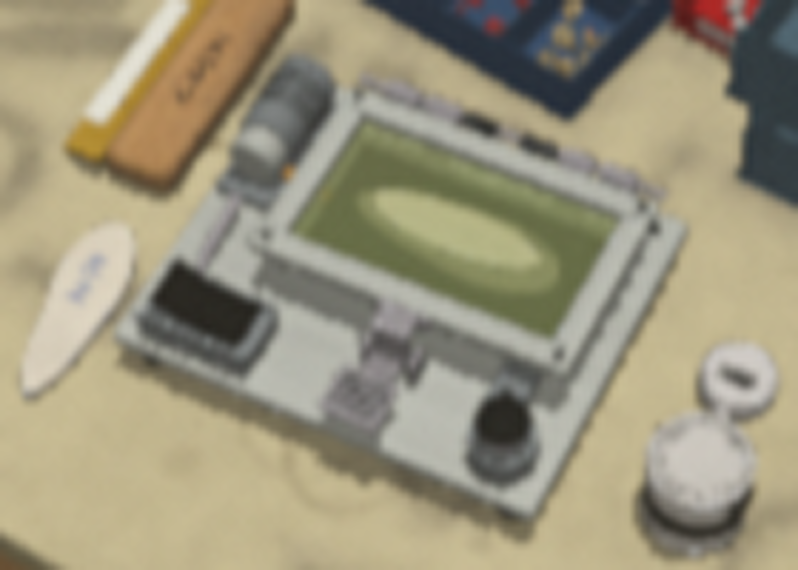

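```bash
cat > h.py <<'E'
import numpy as np
from rig import ctrl
def ray(n,u,v,z):
    c=ctrl.camera_info(n);R=np.array(c['R']);t=np.array(c['t'])
    o=-R.T@t; d=R.T@np.array([(u-c['cx'])/c['fx'],(v-c['cy'])/c['fy'],1]); return o+d*(z-o[2])/d[2]
E
python3 - <<'E'
from h import *
P={'FL':(.032,(143,250),(122,335)),'FR':(.032,(474,476),(530,515)),'RR':(.032,(697,250),(685,230)),'tab':(.056,(340,335),(360,397)),
'ej':(.076,(460,377),(503,418)),'scFR':(.071,(528,342),(560,368)),'rock':(.064,(230,235),(206,303)),'tinTop':(.055,(640,450),(700,460)),'ctr':(.021,(713,395),(738,375))}
W={}
for k,(z,a,b) in P.items():
    p=ray('scene',230+(a[0]+.5)/5.7-.5,160+(a[1]+.5)/5.7-.5,z);q=ray('side',230+(b[0]+.5)/5.7-.5,150+(b[1]+.5)/5.7-.5,z)
    W[k]=(p+q)/2; print(k,p.round(4),q.round(4))
f=W['FL']-W['FR']; print(np.linalg.norm(f),np.arctan2(-f[0],f[1])); r=W['RR']-W['FR'];print(np.linalg.norm(r),np.arctan2(r[1],r[0]))
E
```

```text
FL [0.4275 0.2455 0.032 ] [0.4273 0.2393 0.032 ]
FR [ 0.4481 -0.0205  0.032 ] [ 0.4496 -0.0199  0.032 ]
RR [0.6616 0.0014 0.032 ] [ 6.61e-01 -5.00e-04  3.20e-02]
tab [0.4531 0.0935 0.056 ] [0.4524 0.0913 0.056 ]
ej [0.4688 0.0098 0.076 ] [0.4719 0.0112 0.076 ]
scFR [0.516  0.0029 0.071 ] [0.518  0.0026 0.071 ]
rock [0.4559 0.1923 0.064 ] [0.4548 0.196  0.064 ]
tinTop [ 0.513  -0.0864  0.055 ] [ 0.5159 -0.0871  0.055 ]
ctr [ 0.5911 -0.074   0.021 ] [ 0.5948 -0.0721  0.021 ]
0.2634875480546388 0.081708278109857
0.21344085678205932 0.09679254693007466
```

```bash
cat >> h.py <<'E'
from scipy.spatial.transform import Rotation as Ro
YAW=0.09; O=np.array([.556,.103])
Rz=Ro.from_euler('z',YAW)
def w(l): return np.r_[O,0]+Rz.apply(l)
def plan(target,zs=1):
    s=ctrl.observe(); R=Ro.from_quat(s['tcp_rot']); 
    best=None
    for sg in (1,-1):
        # tool y down, tool x = sg*fixture y
        x=Rz.apply([0,sg,0]);y=np.array([0,0,-1.]);z=np.cross(x,y)
        G=Ro.from_matrix(np.c_[x,y,z]); v=(G*R.inv()).as_rotvec()
        print('sg',sg,'z axis',z.round(2),'turn/pi',(v/np.pi).round(4))
    print('shift units',((np.array(target)-s['eef_pos'])/.2).round(3),'pos',s['eef_pos'].round(4),'F',s['wrist_force'].round(2),s['clock'],s['width'])
E
python3 - <<'E'
from h import *
print(Ro.from_quat(ctrl.observe()['tcp_rot']).as_matrix().round(3))
for n,l in dict(tab=(-.106,0,.056),rl=(-.092,.12,.071),ej=(-.0935,-.0845,.076)).items(): print(n,w(l))
plan(w((-.106,0,.12)))
E
```

```text
[[ 0.239 -0.    -0.971]
 [ 0.971 -0.001  0.239]
 [-0.001 -1.    -0.   ]]
tab [0.45042901 0.09347287 0.056     ]
rl [0.45358692 0.2142455  0.071     ]
ej [0.47047316 0.01043835 0.076     ]
sg 1 z axis [-1.   -0.09 -0.  ] turn/pi [0.0003 0.     0.1053]
sg -1 z axis [1.   0.09 0.  ] turn/pi [ 0.000e+00 -4.000e-04 -8.947e-01]
shift units [ 1.447 -2.808 -0.425] pos [0.1609 0.6552 0.205 ] F [ 0.78 -0.68 -0.26] 0.15 0.09377944443459925
```

```bash
python3 -m inch '[[[0.12,-0.22,0.05],[0,0,0.03],0],[[0.24,-0.44,0.05],[0,0,0.06],0],[[0.34,-0.66,0.05],[0,0,0.105],0],[[0.44,-0.85,0.05],[0,0,0.105],0],[[0.5,-1.0,0.05],[0,0,0.105],0]]'
```

```text
clock: 0.65
eef_pos: [0.2624, 0.4525, 0.215]
tcp_rot: [-0.478, -0.521, 0.522, 0.477]
wrist_force: [-0.2, 0.3, 0.8]
width: 0.0577
```

```bash
python3 -m inch '[[[0.12,-0.22,0],[0,0,0],0],[[0.24,-0.44,0],[0,0,0],0],[[0.36,-0.66,0],[0,0,0],0],[[0.46,-0.85,0],[0,0,0],0],[[0.52,-1.0,0],[0,0,0],0]]'
python3 - <<'E'
from h import *
plan(w((-.106,0,.12)))
E
```

```text
clock: 1.15
eef_pos: [0.3675, 0.2497, 0.215]
tcp_rot: [-0.479, -0.521, 0.521, 0.478]
wrist_force: [0.6, 0.5, -0.7]
width: 0.0177
sg 1 z axis [-1.   -0.09 -0.  ] turn/pi [0.0003 0.0002 0.0016]
sg -1 z axis [1.   0.09 0.  ] turn/pi [ 2.000e-04 -5.000e-04 -9.984e-01]
shift units [ 0.414 -0.781 -0.475] pos [0.3675 0.2497 0.215 ] F [ 0.56  0.47 -0.73] 1.15 0.01767917544513187
```

```bash
python3 -m inch '[[[0.12,-0.22,-0.05],[0,0,0],0],[[0.24,-0.44,-0.15],[0,0,0],0],[[0.34,-0.64,-0.25],[0,0,0],0],[[0.414,-0.781,-0.35],[0,0,0],0],[[0.414,-0.781,-0.4],[0,0,0],0]]'
python3 - <<'E'
from h import *
import cv2
plan(w((-.106,0,.056)))
for n,(a,b) in dict(scene=(200,150),side=(210,140)).items():
    im,d=ctrl.grab_frame(n); cv2.imwrite(f"pics/{n}1.png",cv2.resize(im[b:b+120,a:a+160,::-1],None,fx=5,fy=5,interpolation=2))
im,d=ctrl.grab_frame('wrist'); cv2.imwrite("pics/w1.png",im[:,:,::-1])
E
```

```text
clock: 1.65
eef_pos: [0.4511, 0.0888, 0.1336]
tcp_rot: [-0.48, -0.519, 0.52, 0.479]
wrist_force: [-0.0, 1.1, 0.7]
width: 0.0007
sg 1 z axis [-1.   -0.09 -0.  ] turn/pi [ 0.0009 -0.0001  0.0034]
sg -1 z axis [1.   0.09 0.  ] turn/pi [-1.000e-04 -1.500e-03 -9.966e-01]
shift units [-0.003  0.023 -0.388] pos [0.4511 0.0888 0.1336] F [-0.01  1.09  0.71] 1.65 0.0006530052014975336
```

View pics/scene1.png

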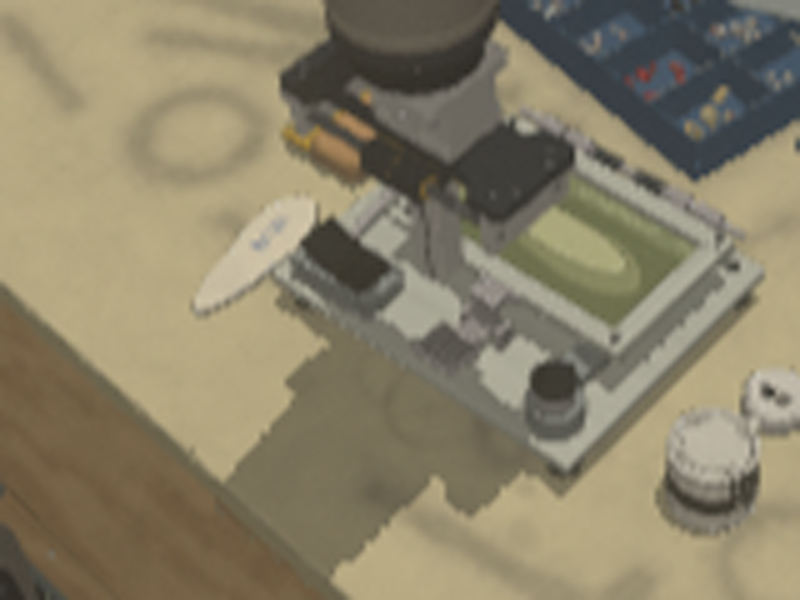

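View pics/side1.png

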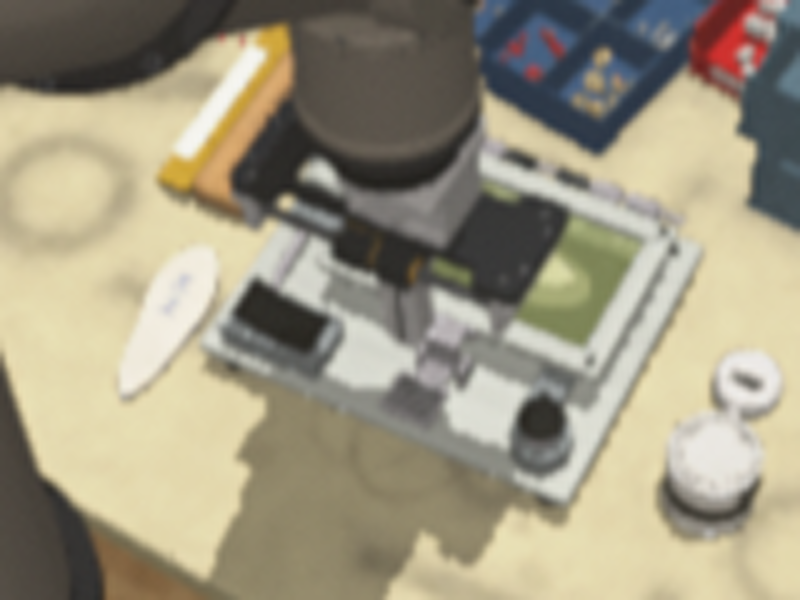

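View pics/w1.png

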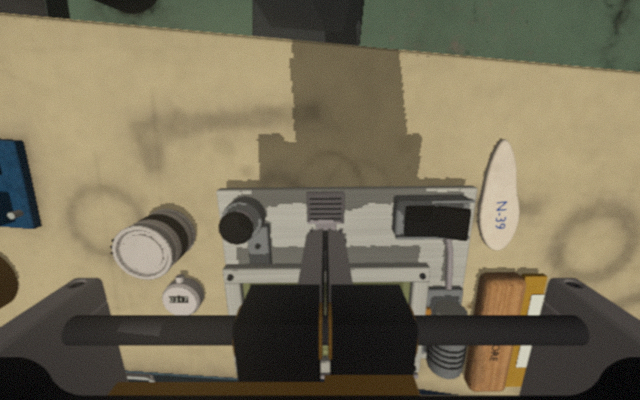

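```bash
cat >> h.py <<'E'
def wray(u,v,z,s):
    c=ctrl.camera_info('wrist');M=np.array(c['mount']);T=Ro.from_quat(s['tcp_rot'])
    d=T.apply(M[:3,:3]@np.array([(u-c['cx'])/c['fx'],(v-c['cy'])/c['fy'],1])); o=s['eef_pos']+T.apply(M[:3,3])
    return o+d*(z-o[2])/d[2]
E
python3 - <<'E'
from h import *
s=ctrl.observe()
for n,u,v,z in (('tab',325,207,.056),('ej',237,222,.076),('FL',475,187,.032),('FR',218,189,.032),('rock',433,222,.065)):
    p=wray(u,v,z,s);print(n,p.round(4),Rz.inv().apply(p-np.r_[O,0]).round(4))
E
```

```text
tab [0.453  0.0945 0.056 ] [-0.1034  0.0008  0.056 ]
ej [0.4672 0.0166 0.076 ] [-0.0962 -0.078   0.076 ]
FL [0.4263 0.2459 0.032 ] [-0.1164  0.1539  0.032 ]
FR [ 0.451  -0.0157  0.032 ] [-0.1152 -0.1088  0.032 ]
rock [0.456  0.1962 0.065 ] [-0.0912  0.1018  0.065 ]
```

```bash
python3 -m inch '[[[0,0.024,-0.15],[0,0,0.003],0],[[0,0.024,-0.28],[0,0,0.003],0],[[0,0.024,-0.35],[0,0,0.003],0],[[0,0.024,-0.4],[0,0,0.003],0],[[0,0.024,-0.43],[0,0,0.003],0]]' 10
```

```text
clock: 2.3
eef_pos: [0.449, 0.0996, 0.0486]
tcp_rot: [-0.475, -0.523, 0.524, 0.476]
wrist_force: [-7.4, 2.5, 6.5]
width: 0.0006
```

Run:
```python
from h import *
import cv2
plan(w((-.108,0,.040)))
im,d=ctrl.grab_frame('side'); cv2.imwrite("pics/side2.png",cv2.resize(im[160:260,230:360,::-1],None,fx=6,fy=6,interpolation=2))
im,d=ctrl.grab_frame('wrist'); cv2.imwrite("pics/w2.png",im[:,:,::-1])
plan(w((-.108,0,.040)))
```

```text
sg 1 z axis [-1.   -0.09 -0.  ] turn/pi [ 0.0004 -0.0007 -0.0019]
sg -1 z axis [1.   0.09 0.  ] turn/pi [1.100e-03 6.000e-04 9.981e-01]
shift units [-0.003 -0.032 -0.043] pos [0.449  0.0996 0.0486] F [-7.44  2.54  6.48] 2.3 0.0006489873458509308
sg 1 z axis [-1.   -0.09 -0.  ] turn/pi [ 0.0004 -0.0006 -0.0018]
sg -1 z axis [1.   0.09 0.  ] turn/pi [9.000e-04 7.000e-04 9.982e-01]
shift units [-0.004 -0.03  -0.043] pos [0.4492 0.0994 0.0486] F [-0.51 -0.16  0.81] 2.4 0.00038444620257628326
```

View pics/side2.png

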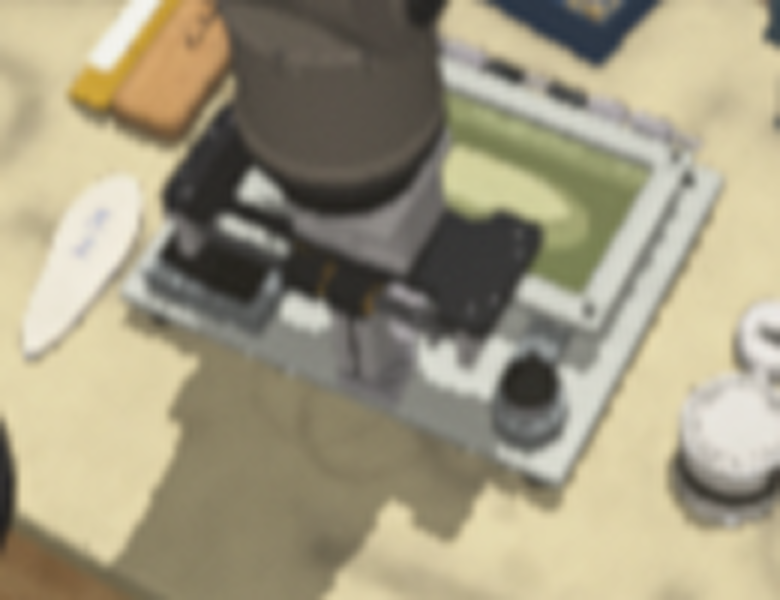

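View pics/w2.png

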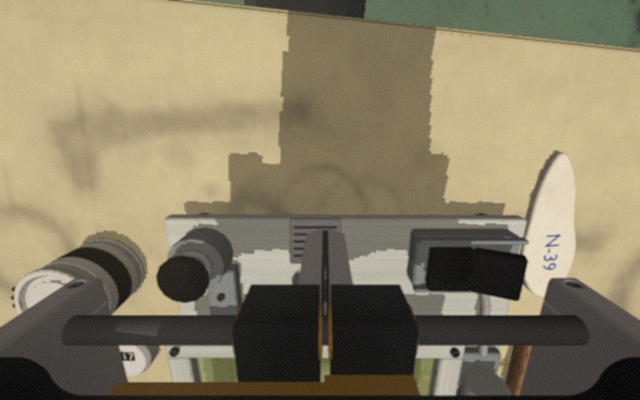

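```bash
python3 -m inch '[[[0,-0.01,0],[0,0,0],0],[[0,-0.02,-0.02],[0,0,0],0],[[0,-0.02,-0.03],[0,0,0],0],[[0,-0.02,-0.04],[0,0,0],0],[[0,-0.02,-0.045],[0,0,0],0]]'
```

```text
clock: 2.9
eef_pos: [0.4503, 0.0962, 0.041]
tcp_rot: [0.475, 0.523, -0.523, -0.476]
wrist_force: [-11.4, 0.6, 43.3]
width: 0.0006
```

```bash
python3 -m inch '[[[0,0,0],[0,0,0],0],[[0,0,0],[0,0,0],0],[[0,0,0],[0,0,0],0]]'
python3 - <<'E'
from h import *
import cv2
plan(w((-.108,0,.040)))
im,d=ctrl.grab_frame('side'); cv2.imwrite("pics/side3.png",cv2.resize(im[140:260,220:360,::-1],None,fx=5,fy=5,interpolation=2))
E
```

```text
clock: 3.2
eef_pos: [0.4502, 0.0963, 0.0417]
tcp_rot: [0.475, 0.524, -0.523, -0.476]
wrist_force: [-7.4, -1.4, 17.7]
width: 0.0005
sg 1 z axis [-1.   -0.09 -0.  ] turn/pi [-0.0004  0.     -0.0018]
sg -1 z axis [1.   0.09 0.  ] turn/pi [-1.000e-04 -6.000e-04  9.982e-01]
shift units [-0.009 -0.015 -0.009] pos [0.4502 0.0963 0.0417] F [-7.43 -1.42 17.69] 3.2 0.0005077874958642277
```

View pics/side3.png

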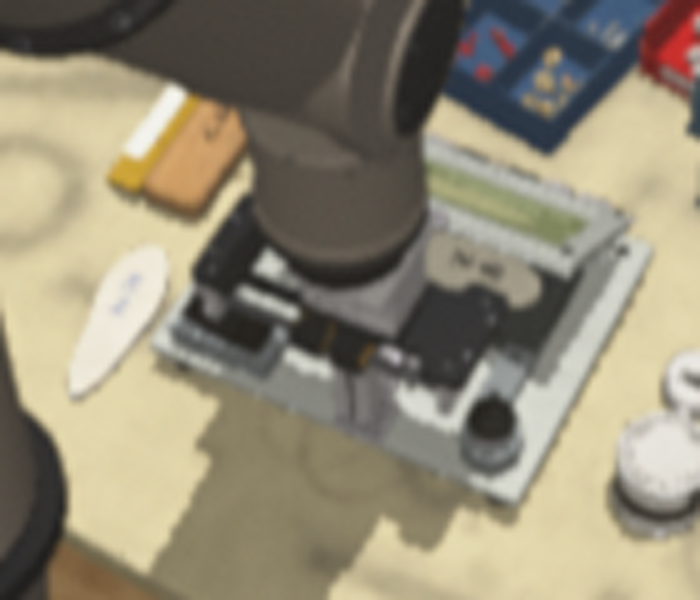

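```bash
python3 -m inch '[[[0,0,0.02],[0,0,0],0],[[0,0,0.02],[0,0,0],0],[[0,0,0.02],[0,0,0],0],[[0,0,0.02],[0,0,0],0],[[0,0,0.02],[0,0,0],0]]';python3 -m inch '[[[0,0,0],[0,0,0],0],[[0,0,0],[0,0,0],0],[[0,0,0],[0,0,0],0],[[0,0,0],[0,0,0],0],[[0,0,0],[0,0,0],0]]'; python3 -m inch '[[[0,0,0.05],[0,0,0],0],[[0,0,0.15],[0,0,0],0],[[0,0,0.25],[0,0,0],0],[[0,0,0.25],[0,0,0],0]]'
python3 - <<'E'
from h import *
import cv2
plan(w((-.092,.124,.09)))
for n,(a,b) in dict(scene=(200,130),side=(210,120)).items():
    im,d=ctrl.grab_frame(n); cv2.imwrite(f"pics/{n}4.png",cv2.resize(im[b:b+120,a:a+160,::-1],None,fx=5,fy=5,interpolation=2))
s=ctrl.observe()
im,d=ctrl.grab_frame('wrist'); cv2.imwrite("pics/w4.png",im[:,:,::-1]); np.save('pics/w4d.npy',d)
E
```

```text
clock: 3.75
eef_pos: [0.4502, 0.0963, 0.0462]
tcp_rot: [0.475, 0.524, -0.523, -0.476]
wrist_force: [-3.9, -0.9, 6.8]
width: 0.0004
clock: 4.25
eef_pos: [0.4502, 0.0963, 0.0466]
tcp_rot: [0.475, 0.524, -0.523, -0.476]
wrist_force: [-4.7, -0.4, 6.5]
width: 0.0004
clock: 4.65
eef_pos: [0.4519, 0.0968, 0.0994]
tcp_rot: [0.476, 0.526, -0.521, -0.475]
wrist_force: [-0.4, -0.3, -0.4]
width: 0.0003
sg 1 z axis [-1.   -0.09 -0.  ] turn/pi [-0.0014  0.0014 -0.0018]
sg -1 z axis [1.   0.09 0.  ] turn/pi [-0.0023 -0.0022  0.9982]
shift units [ 0.007  0.607 -0.047] pos [0.4519 0.0968 0.0994] F [-0.38 -0.34 -0.35] 4.65 0.0003344080014722399
```

View pics/scene4.png

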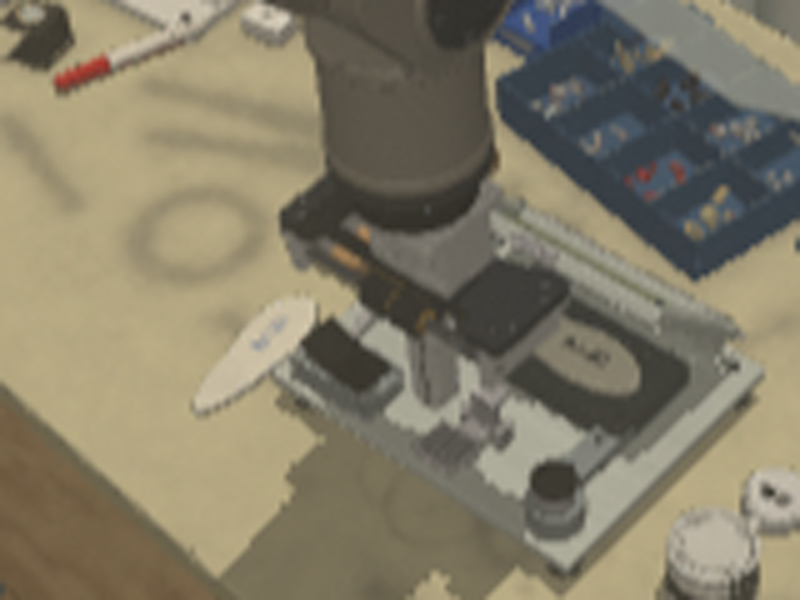

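View pics/side4.png

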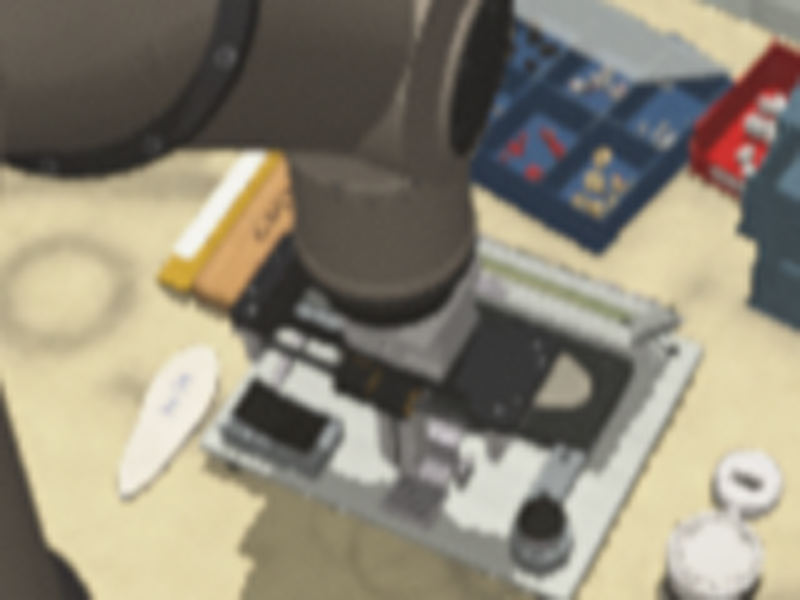

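View pics/w4.png

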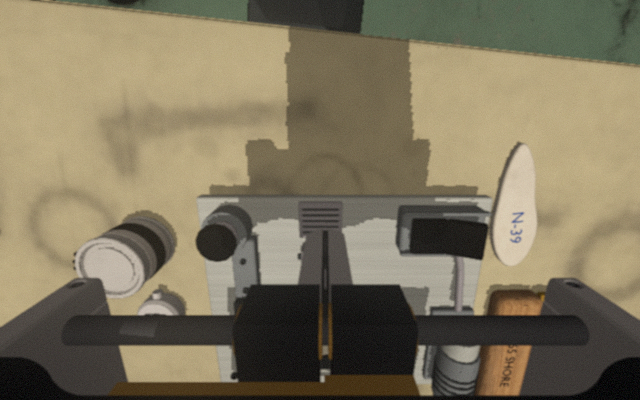

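Run:
```python
from h import *
s=ctrl.observe()
for n,u,v,z in (('ra',487,224,.073),('rb',485,258,.073),('rc',412,220,.062),('rd',411,250,.062),('tab',322,219,.056),('ej',216,241,.076)):
    p=wray(u,v,z,s);print(n,p.round(4),Rz.inv().apply(p-np.r_[O,0]).round(4))
# rocker scene/side corners
for cam,a,b,pts in (('scene',200,130,((325,322,.073),(403,370,.062),(365,392,.062),(300,355,.073))),('side',210,120,((255,382,.073),(338,427,.062),(310,452,.062),(232,418,.073)))):
  for u,v,z in pts:
    p=ray(cam,a+(u+.5)/5-.5,b+(v+.5)/5-.5,z);print(cam,p.round(4),Rz.inv().apply(p-np.r_[O,0]).round(4))
```

```text
ra [0.437  0.2207 0.073 ] [-0.108   0.1279  0.073 ]
rb [0.4656 0.2267 0.073 ] [-0.0789  0.1313  0.073 ]
rc [0.4431 0.1668 0.062 ] [-0.1067  0.0737  0.062 ]
rd [0.4695 0.1709 0.062 ] [-0.08    0.0754  0.062 ]
tab [0.4515 0.0948 0.056 ] [-0.1048  0.0012  0.056 ]
ej [0.4697 0.0149 0.076 ] [-0.0939 -0.08    0.076 ]
scene [0.4592 0.2224 0.073 ] [-0.0857  0.1276  0.073 ]
scene [0.4727 0.1591 0.062 ] [-0.0779  0.0633  0.062 ]
scene [0.4419 0.1628 0.062 ] [-0.1083  0.0698  0.062 ]
scene [0.4277 0.2114 0.073 ] [-0.118   0.1195  0.073 ]
side [0.463  0.2209 0.073 ] [-0.082   0.1258  0.073 ]
side [0.4679 0.1606 0.062 ] [-0.0825  0.0653  0.062 ]
side [0.443 0.165 0.062] [-0.107   0.0719  0.062 ]
side [0.4328 0.2171 0.073 ] [-0.1124  0.1247  0.073 ]
```

Run:
```python
from h import *
plan(w((-.094,.123,.062)))
```

```text
sg 1 z axis [-1.   -0.09 -0.  ] turn/pi [-0.0009  0.0003 -0.0019]
sg -1 z axis [1.   0.09 0.  ] turn/pi [-5.000e-04 -1.400e-03  9.981e-01]
shift units [ 0.005  0.603 -0.174] pos [0.4502 0.0964 0.0968] F [0.17 0.17 0.21] 4.8 0.0003660494607439673
```

```bash
python3 -m inch '[[[0,0.2,0.05],[0,0,0],0],[[0,0.4,0.05],[0,0,0],0],[[0.005,0.55,0.03],[0,0,0],0],[[0.005,0.6,0],[0,0,0],0],[[0.005,0.6,-0.05],[0,0,0],0]]'
python3 - <<'E'
from h import *
import cv2
plan(w((-.094,.123,.062)))
im,d=ctrl.grab_frame('scene'); cv2.imwrite("pics/sc5.png",cv2.resize(im[130:250,200:360,::-1],None,fx=5,fy=5,interpolation=2))
plan(w((-.094,.123,.062)))
E
```

```text
clock: 5.3
eef_pos: [0.451, 0.2175, 0.0859]
tcp_rot: [0.475, 0.525, -0.523, -0.475]
wrist_force: [0.1, -0.3, -0.6]
width: 0.0006
sg 1 z axis [-1.   -0.09 -0.  ] turn/pi [-0.0008  0.0003 -0.0026]
sg -1 z axis [1.   0.09 0.  ] turn/pi [-5.000e-04 -1.300e-03  9.974e-01]
shift units [ 0.001 -0.002 -0.12 ] pos [0.451  0.2175 0.0859] F [ 0.1  -0.29 -0.59] 5.3 0.0006030335816250382
sg 1 z axis [-1.   -0.09 -0.  ] turn/pi [-0.0003 -0.0003 -0.0021]
sg -1 z axis [1.   0.09 0.  ] turn/pi [ 4.000e-04 -4.000e-04  9.979e-01]
shift units [ 0.005  0.008 -0.112] pos [0.4502 0.2155 0.0843] F [-0.55 -0.83 -1.59] 5.35 0.00031891250184712784
```

View pics/sc5.png

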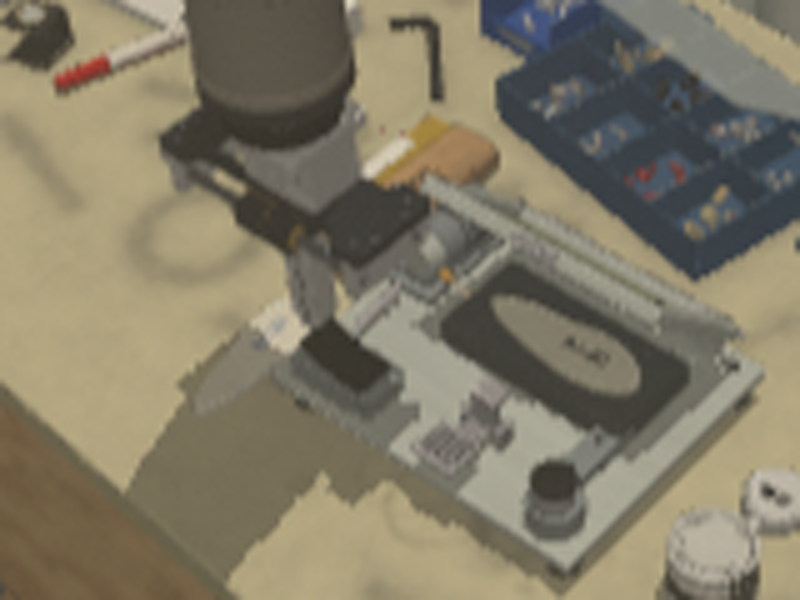

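```bash
python3 -m inch '[[[0,0,-0.04],[0,0,0],0],[[0,0,-0.07],[0,0,0],0],[[0,0,-0.095],[0,0,0],0],[[0,0,-0.11],[0,0,0],0],[[0,0,-0.115],[0,0,0],0]]';python3 -m inch '[[[0,0,-0.01],[0,0,0],0],[[0,0,-0.01],[0,0,0],0],[[0,0,-0.01],[0,0,0],0]]'
```

```text
clock: 5.85
eef_pos: [0.4505, 0.2155, 0.0618]
tcp_rot: [0.475, 0.524, -0.523, -0.476]
wrist_force: [-8.8, -1.8, 34.0]
width: 0.0003
clock: 6.15
eef_pos: [0.4507, 0.2156, 0.0616]
tcp_rot: [0.475, 0.524, -0.523, -0.477]
wrist_force: [-13.6, -3.6, 49.2]
width: 0.0004
```

```bash
python3 -m inch '[[[0,0,0.08],[0,0,0],0],[[0,0,0.2],[0,0,0],0],[[0,-0.15,0.25],[0,0,0],0],[[0.02,-0.35,0.25],[0,0,0],0],[[0.05,-0.5,0.25],[0,0,0],0]]'
python3 - <<'E'
from h import *
import cv2
plan(w((-.094,-.0825,.076)))
for n,(a,b) in dict(scene=(200,130),side=(210,120)).items():
    im,d=ctrl.grab_frame(n); cv2.imwrite(f"pics/{n}6.png",cv2.resize(im[b:b+120,a:a+160,::-1],None,fx=5,fy=5,interpolation=2))
E
```

```text
clock: 6.65
eef_pos: [0.4605, 0.1134, 0.112]
tcp_rot: [0.475, 0.524, -0.522, -0.477]
wrist_force: [1.0, -0.5, 0.0]
width: 0.0006
sg 1 z axis [-1.   -0.09 -0.  ] turn/pi [-0.0011 -0.0001 -0.0015]
sg -1 z axis [1.   0.09 0.  ] turn/pi [ 1.000e-04 -1.800e-03  9.985e-01]
shift units [ 0.046 -0.505 -0.18 ] pos [0.4605 0.1134 0.112 ] F [ 1.03 -0.49  0.01] 6.65 0.0006432827172529554
```

View pics/scene6.png

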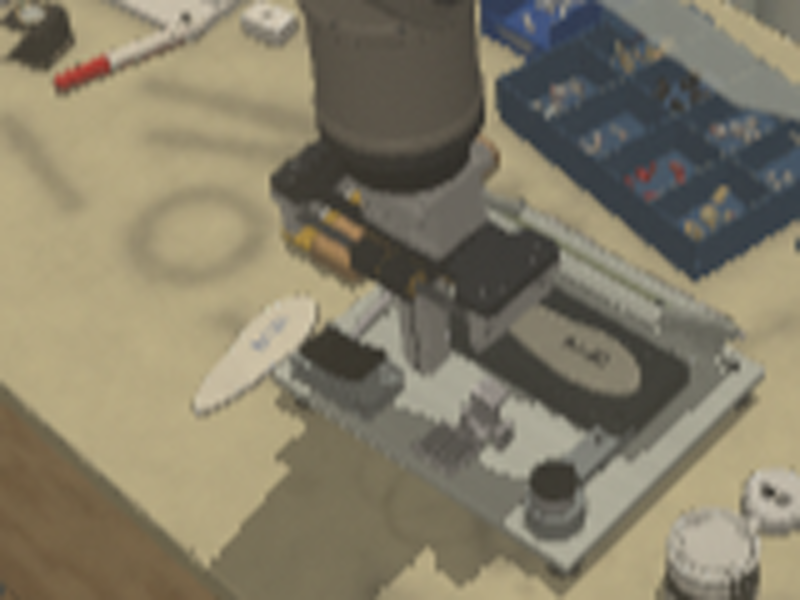

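View pics/side6.png

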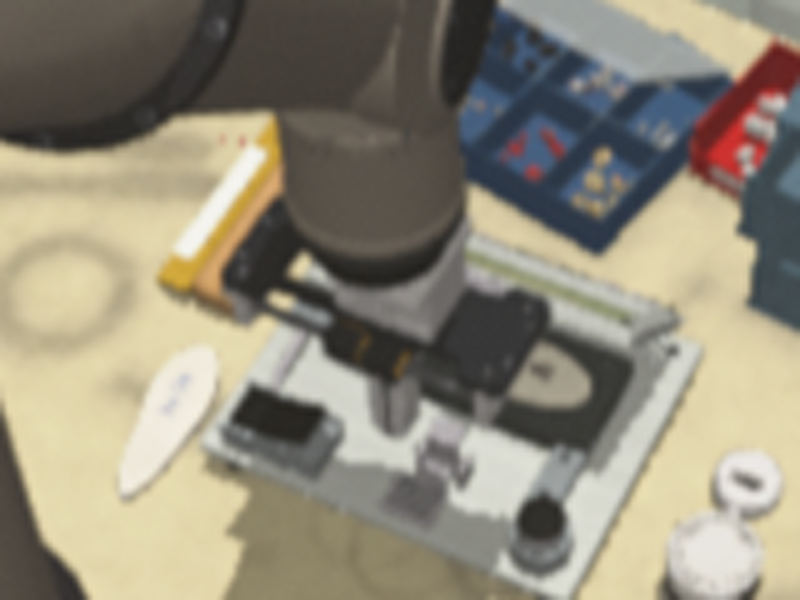

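```bash
python3 -m inch '[[[0.01,-0.2,0],[0,0,0],0],[[0.03,-0.38,0],[0,0,0],0],[[0.046,-0.5,0],[0,0,0],0],[[0.046,-0.5,-0.08],[0,0,0],0],[[0.046,-0.5,-0.13],[0,0,0],0]]'
python3 - <<'E'
from h import *
import cv2
plan(w((-.094,-.0825,.064)))
im,d=ctrl.grab_frame('side'); cv2.imwrite("pics/si7.png",cv2.resize(im[120:240,240:400,::-1],None,fx=5,fy=5,interpolation=2))
plan(w((-.094,-.0825,.064)))
E
```

```text
clock: 7.25
eef_pos: [0.4702, 0.011, 0.0851]
tcp_rot: [0.477, 0.522, -0.521, -0.478]
wrist_force: [0.6, 0.3, -0.8]
width: 0.0004
sg 1 z axis [-1.   -0.09 -0.  ] turn/pi [-0.0008 -0.0001  0.0004]
sg -1 z axis [1.   0.09 0.  ] turn/pi [-2.000e-04  1.300e-03 -9.996e-01]
shift units [-0.002  0.007 -0.106] pos [0.4702 0.011  0.0851] F [ 0.56  0.33 -0.81] 7.25 0.0004232698253718585
sg 1 z axis [-1.   -0.09 -0.  ] turn/pi [-0.0007 -0.0008  0.    ]
sg -1 z axis [1.   0.09 0.  ] turn/pi [-0.0012  0.0011 -1.    ]
shift units [ 0.002  0.004 -0.099] pos [0.4693 0.0115 0.0838] F [-1.83  1.39 -3.04] 7.3 0.00036626335522328354
```

View pics/si7.png

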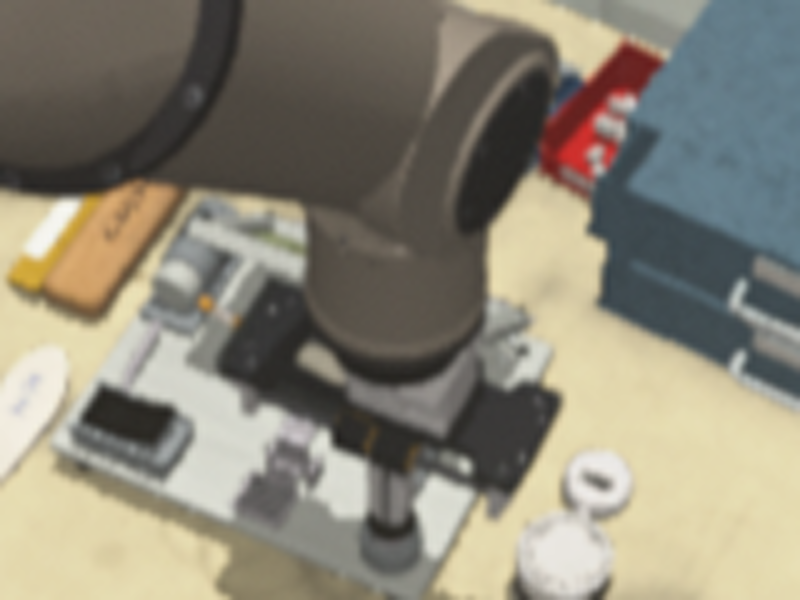

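```bash
python3 -m inch '[[[0,0.003,-0.03],[0,0,0],0],[[0,0.003,-0.045],[0,0,0],0],[[0,0.003,-0.06],[0,0,0],0],[[0,0.003,-0.075],[0,0,0],0],[[0,0.003,-0.085],[0,0,0],0]]'; python3 -m inch '[[[0,0,-0.01],[0,0,0],0],[[0,0,-0.015],[0,0,0],0],[[0,0,-0.015],[0,0,0],0],[[0,0,-0.015],[0,0,0],0]]'
```

```text
clock: 7.8
eef_pos: [0.4692, 0.0127, 0.0668]
tcp_rot: [0.476, 0.522, -0.522, -0.478]
wrist_force: [-3.1, 2.1, 5.6]
width: 0.0004
clock: 8.2
eef_pos: [0.4692, 0.0128, 0.0641]
tcp_rot: [0.475, 0.522, -0.522, -0.478]
wrist_force: [-2.5, -0.6, 7.2]
width: 0.0005
```

```bash
python3 -m inch '[[[0,0,-0.008],[0,0,0],0],[[0,0,-0.008],[0,0,0],0],[[0,0,-0.008],[0,0,0],0]]'; python3 -m inch '[[[0,0,-0.008],[0,0,0],0],[[0,0,-0.008],[0,0,0],0],[[0,0,-0.008],[0,0,0],0]]'
```

```text
clock: 8.5
eef_pos: [0.4694, 0.0129, 0.0636]
tcp_rot: [0.475, 0.523, -0.522, -0.478]
wrist_force: [-11.3, -1.6, 34.8]
width: 0.0004
clock: 8.8
eef_pos: [0.4695, 0.0129, 0.0635]
tcp_rot: [0.475, 0.523, -0.521, -0.479]
wrist_force: [-13.9, -2.4, 46.0]
width: 0.0006
```

```bash
python3 -m inch '[[[0,0,-0.004],[0,0,0],0],[[0,0,-0.004],[0,0,0],0],[[0,0,-0.004],[0,0,0],0],[[0,0,-0.004],[0,0,0],0],[[0,0,-0.004],[0,0,0],0]]'
python3 - <<'E'
from h import *
import cv2
for n,(a,b) in dict(scene=(230,150),side=(240,130)).items():
    im,d=ctrl.grab_frame(n); cv2.imwrite(f"pics/{n}8.png",cv2.resize(im[b:b+120,a:a+160,::-1],None,fx=5,fy=5,interpolation=2)); cv2.imwrite(f"pics/{n}8f.png",im[:,:,::-1])
im,d=ctrl.grab_frame('wrist'); cv2.imwrite("pics/w8.png",im[:,:,::-1])
s=ctrl.observe();print(s['eef_pos'],s['wrist_force'],s['clock'])
E
```

```text
clock: 9.3
eef_pos: [0.4694, 0.0129, 0.0636]
tcp_rot: [0.475, 0.523, -0.521, -0.479]
wrist_force: [-11.6, -2.2, 31.9]
width: 0.0005
[0.46942784 0.01287701 0.06365372] [-10.79220093  -2.53066882  32.25649827] 9.45
```

View pics/scene8.png

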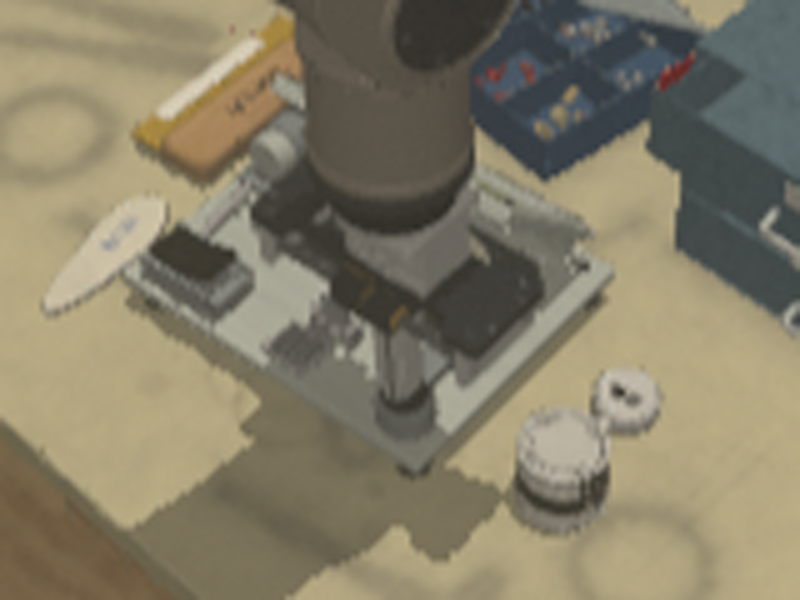

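View pics/side8.png

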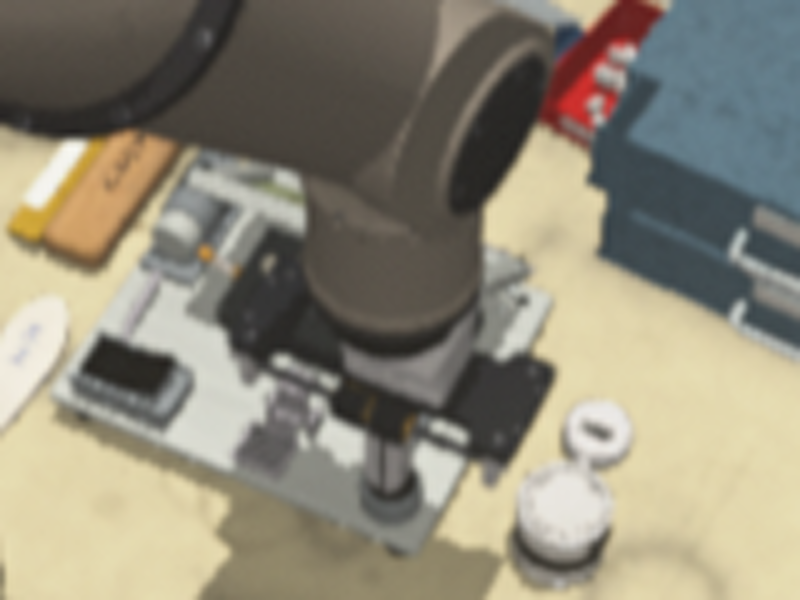

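View pics/w8.png

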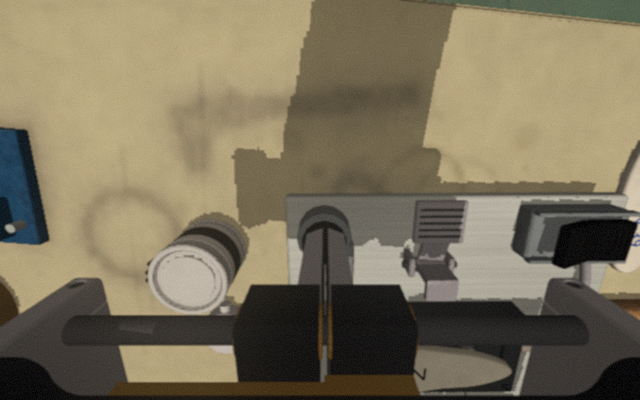

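Run:
```python
from rig import ctrl
print(ctrl.sign_off()); s=ctrl.observe(); print(s['eef_pos'],s['wrist_force'])
```

```text
the job is handed in; nothing more can be done
None
the job is handed in; nothing more can be done
```

The job is done in the order asked and handed in at about 9.5 s, with the shut fingertips still holding the ejector button down.

- **Latch:** I pressed the tab down to its stop and held it while the screen swung up. Pictures afterwards showed the screen tilted fully back, with the pump still on. I judged the screen angle by eye rather than measuring it.
- **Rocker switch:** I pressed the left end to its stop, at a fingertip height of 61.6 mm against the expected 62 mm. Pictures then showed the right end raised, so the pump was off.
- **Ejector:** I pressed the button to its hard stop, at 63.6 mm against the expected 64 mm, and kept about 32 N on it. In the last wrist picture the button is down in its housing and the part shows above the nest, though the gripper hides most of it. I did not measure the lift itself.

The fingertip push peaked at about 49 N, on the rocker's stop; the wrist limit is 120 N. The gripper touched nothing but the three controls. In the last views the ink tin and counter looked where they had been, and so did the squeegee and dry part. I did not check the tape roll at the far right after the start, but the arm never went near it.

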